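# Point out, count and assign a shell in the sorting lab

### The arm

A 6-joint arm with a two-finger parallel gripper is mounted at the origin on the work surface. World frame = base frame: x ahead of the robot, y to its left, z up, the work surface at z = 0. Lengths are in m, angles in degrees, forces in N, time in s.
With the tool pointing down it reaches from about 0.3 to 0.75 m from the base axis. Payload 8.5 kg.
Tool frame: the origin (TCP) lies between the finger pads; the fingertips stand ahead of it and the grasp point (between the pads) lies 8 mm behind it (env.tcp_to_tips is the z of the fingertips in the tool frame, in m); z points along the fingers, x is the direction in which the jaws open and shut, and the axes are right-handed (so a half turn about z gives the same grasp; the last joint's range is limited). The gripper opens to 85 mm and grips with 20 to 120 N. Pads are 22 mm wide; open, the fingers measure 114 mm over their backs; the gripper's body (76 mm by 85 mm) begins 54 mm behind the grasp point. The pads swing forward as they close: fully open they stand 13 mm farther back than shut.
Start: joints at [-76.335, 21.807, 74.336, -0, 83.858, -12.336], TCP at [0.241, -0.494, 0.242] pointing down, gripper open.
Joint ranges: [-178.18, 178.18], [-50.72, 133.34], [12.68, 142.11], [-81.47, 261.47], [9.98, 163.14], [-165.26, 165.26]. Speed limits (degrees/s): [136.94, 136.94, 180, 180, 180, 180].

### API

Orientations are given as a 3x3 rotation matrix whose columns are the frame's x, y, z axes.
In Python, from rig import observe, viewer, env gives the robot as it stands.
- The arm moves only by the tool jog_arm, never from a script. Its arguments are lists of equal length, an entry for each row: "dr": the turn, a rotation vector about the tool's x, y, z in rad, a list of three; "slide": the shift along the tool's x, y, z in m, a list of three; "gripper": the opening, from -1 (shut) to 1 (fully open), so that 0 is half open. In form: {"dr": [[rx, ry, rz], ...], "slide": [[dx, dy, dz], ...], "gripper": [gripper, ...]}. A call has exactly 10 rows; each row shifts and turns the commanded pose from where the row before left it, along the tool's axes as they then stand; what a row does not reach is not made up. A row lasts 1/10 s, in which the tool goes at most 50 mm and 8.59 degrees, less where a joint would pass 70% of its speed; a pose out of reach is approached as far as the arm can. A call is refused whole if a number of a shift passes 0.05 or a number of a turn 0.15, either way. A call with a gripper value outside its range is refused whole. The fingers move at their own pace and stop on an object; "force" is the grip in N (left out, the last holds). Time passes only in rows, so rows that do not move let the fingers close, or fill a call up. It gives the time, the measured TCP pose, the force and the opening at its end, in the units of the state.
- observe(): the state, without advancing time (a new reading comes with each control period).
- viewer.get_image(name): name is "side" or "top"; returns a dict with "pixels" (384x512x3 uint8, blue, green, red), "camera_matrix" (3x3 intrinsics, pixels), "R" (3x3) and "t" (3): a world point X has camera coordinates R X + t. Camera axes: x right, y down, z forward; pixel columns grow to the right and rows downward; lengths in m; the calibration is good to about 2 mm. A picture is of the moment at which its call begins. There is no depth.
- env.close_job(): hands the job in, once; it reports no verdict.
The state is a dict: "time_s": time; "q": joint angles; "qvel": joint speeds; "joint_efforts": joint torques, N m; "position": TCP position; "tool_rot": TCP orientation; "ft_force": force on the tool from outside, world axes, zero at the start; "wrist_torque": the same for the moment, N m; "grip_width": finger opening in m.
Only numpy, scipy, OpenCV 4.12 (cv2) and the standard library are available. Lean on these libraries where they do the work, as an engineer would, in place of code of your own. Each camera call takes 0.05 s, during which the arm holds its last target.

### The job

In the white sorting tray, point at the tall pointed snail shell: hold the fingertips 1 to 3 cm above its peak, without touching it, for two seconds. Then count it by pressing the large key of the tally counter all the way down and letting it up, and show where it belongs by pointing in the same way, for two seconds, at the lid of the tallest of the three jars near the tray. Touch no shell or jar, point at no others, press no other key, and leave the rest where it is.

Things in the scene. Friction and masses are not known exactly. Their poses are not given: they have to be found in the camera images.
- tray: fixed white sorting tray, 200 mm (its x) by 260 mm (its y), walls and the two crossed dividers 18 mm high; origin at the centre of its underside. One specimen stands loose in each of its four compartments, in any order; all are the same chalky colour
- topshell_top (a point): the tall pointed snail shell: a stepped cone standing on its base, 46 mm across, 54 mm high. The point is its peak (54 mm above its underside). Loose in the tray, z up
- limpet_top (a point): a limpet: a low ribbed cone 48 mm across, 18 mm high; the point is its peak. Loose in the tray, z up
- urchin_top (a point): a sea-urchin shell: a flattened ball 52 mm across, 30 mm high; the point is the middle of its top. Loose in the tray, z up
- sanddollar_top (a point): a sand dollar: a nearly flat disc 60 mm across, 10 mm high; the point is the middle of its top. Loose in the tray, z up
- jar_tall_top (a point): the tallest of the three screw-lid jars on the open table, 150 mm high, 60 mm across; glass with a flat white lid, loose. The point is the centre of the top of its lid, z up
- jar_mid_top (a point): the middle jar, 110 mm high, 64 mm across; glass with a flat white lid, loose. The point is the centre of the top of its lid, z up
- jar_short_top (a point): the short jar, 70 mm high, 70 mm across; glass with a flat white lid, loose. The point is the centre of the top of its lid, z up
- counter: fixed grey tally counter lying on the table, 100 mm (its x) by 200 mm (its y) by 36 mm high; origin at the centre of its underside. Three round white keys stand in a row along its y on its top: the large one at its -y end (centre at y = -66 mm), small ones at y = +4 and +66 mm
- key_big_top (a point): centre of the top face of the large key, 36 mm across; it is pressed straight down
- key_big (a joint): travel of the large key: 0 up, 0.006 m fully down; a spring brings it back up and about 5 N holds it fully down
- key_mid_top (a point): centre of the top face of the small key (middle), 18 mm across
- key_mid (a joint): travel of that small key (middle): 0 up, 0.006 m down
- key_end_top (a point): centre of the top face of the small key (+y end), 18 mm across
- key_end (a joint): travel of that small key (+y end): 0 up, 0.006 m down
- dish: loose empty glass dish, 90 mm across, 16 mm high, beyond the tray; not needed
- brush: loose brush, 160 mm long, lying beyond the tray; not needed
- vial0: loose small vial with a red cap, 28 mm across, 55 mm high, beyond the jars; not needed
- vial1: loose small vial with a red cap, 28 mm across, 55 mm high, beyond the jars; not needed

How it is judged:
By the outcome, as a careful person would: the job done as asked, in the order asked, and still so for the second after the job is handed in, with the robot touching nothing.
It also fails if it takes over 56 s, if anything falls off the work surface, if the arm or the gripper's body presses on something with over 40 N, if the wrist force passes 120 N, or if a joint passes its speed limit or range.

## Working session

There is one attempt and no reset: what is moved stays moved. The work goes in short steps, Python scripts to look and compute and a tool call to move; the robot and the scene stay as the last step left them, time stands still between calls to the robot, and variables do not carry over. Pictures are saved under pics/ and viewed, and the job is handed in when it is done.

Besides the shell and the picture viewer there is one more tool, called after "Call:" by a JSON object that holds its "api" and its "payload", one argument or row to a line. jog_arm: Moves the arm, as the interface text tells. Its arguments: {"type":"object","properties":{"dr":{"type":"array","items":{"type":"array","items":{"type":"number"}}},"slide":{"type":"array","items":{"type":"array","items":{"type":"number"}}},"gripper":{"type":"array","items":{"type":"number"}},"force":{"type":"number"}},"required":["dr","slide","gripper"]}

```bash
mkdir -p pics; ls; python3 - <<'E'
from rig import observe, viewer, env
import cv2
import numpy as np
s=observe()
for k in s: print(k,np.round(s[k],4).tolist())
print(env.tcp_to_tips)
for n in("side","top"):
    im=viewer.get_image(n); cv2.imwrite(f"pics/{n}0.png",im["pixels"]); 
    np.savez(f"pics/{n}0.npz",**im)
    print(n,im["camera_matrix"],im["R"],im["t"])
E
```

```text
pics
time_s 0.0
q [-76.336, 21.8403, 74.3843, 0.0006, 83.8582, -12.3349]
qvel [-0.024, 0.0697, 0.0237, -0.0143, 0.0208, -0.0365]
joint_efforts [0.0003, -44.8467, -23.1277, -0.0001, 0.0048, -0.0]
position [0.241, -0.4941, 0.2417]
tool_rot [[0.4384, -0.8988, -0.0003], [-0.8988, -0.4384, 0.0014], [-0.0014, -0.0003, -1.0]]
ft_force [-0.0668, -0.5671, 0.0756]
wrist_torque [0.03, -0.0714, -0.0253]
grip_width 0.0856
0.011
side [[394.29153964   0.         255.02132826]
 [  0.         394.29153964 188.31615754]
 [  0.           0.           1.        ]] [[-0.95667352 -0.29113064 -0.00432744]
 [-0.20854677  0.69551807 -0.68757753]
 [ 0.2031847  -0.65688474 -0.72609808]] [0.58987887 0.20839154 0.90659863]
top [[363.76882492   0.         253.42007527]
 [  0.         363.76882492 190.94269101]
 [  0.           0.           1.        ]] [[-0.07736871 -0.99699107 -0.00478433]
 [-0.97592132  0.07671351 -0.2041877 ]
 [ 0.20394034 -0.01112861 -0.97892006]] [0.06645263 0.62751879 0.87633379]
```

View pics/side0.png

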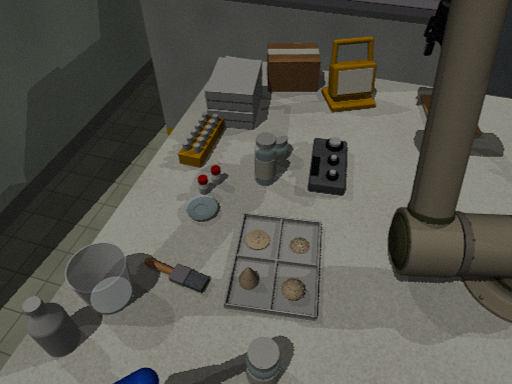

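View pics/top0.png

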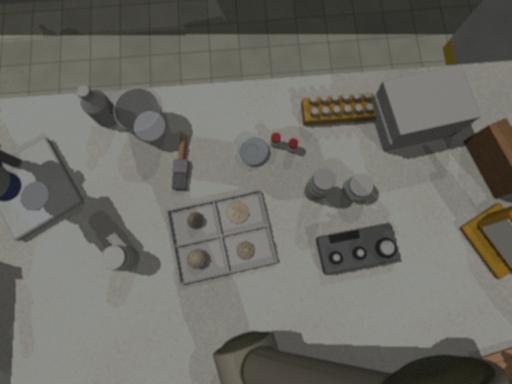

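```bash
python3 - <<'E'
import cv2
a=cv2.imread("pics/side0.png");b=cv2.imread("pics/top0.png")
def c(im,x0,y0,x1,y1,f,n): cv2.imwrite(n,cv2.resize(im[y0:y1,x0:x1],None,fx=f,fy=f,interpolation=cv2.INTER_CUBIC))
c(a,180,110,370,230,4,"pics/s_a.png"); c(a,200,200,340,384,3.2,"pics/s_b.png")
c(b,290,140,420,290,4,"pics/t_a.png"); c(b,80,170,290,300,3.8,"pics/t_b.png")
E
```

```text
(no output)
```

View pics/s_a.png

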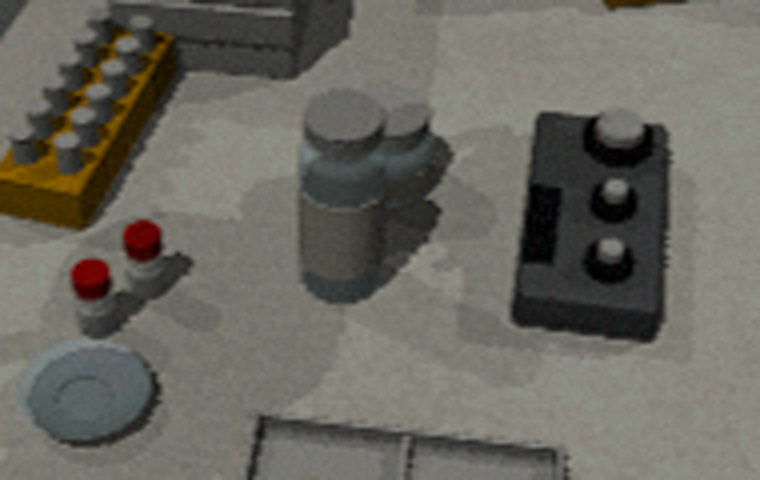

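View pics/s_b.png

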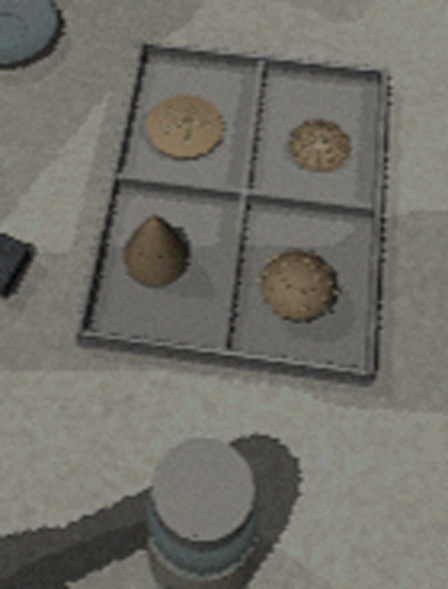

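View pics/t_a.png

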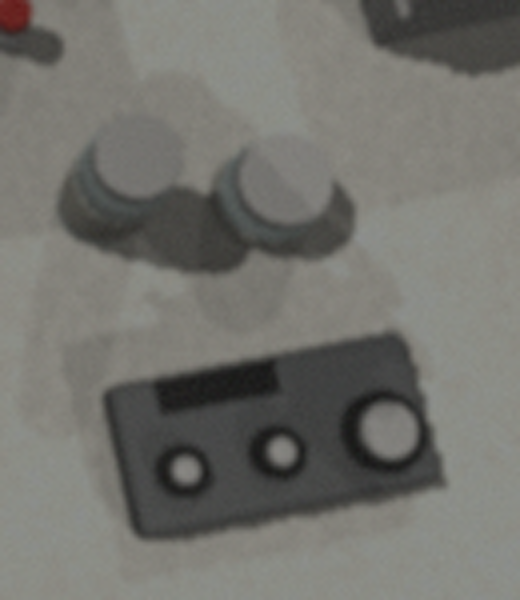

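View pics/t_b.png

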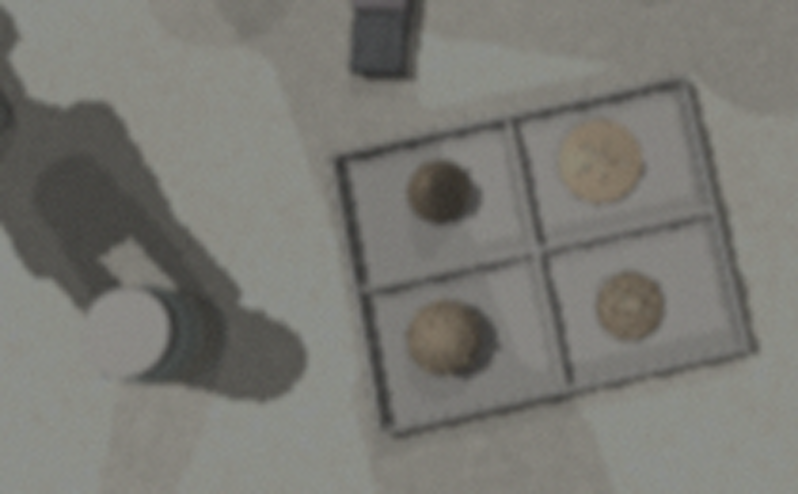

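```bash
cat > h.py <<'E'
import numpy as np
C={n:dict(np.load(f"pics/{n}0.npz")) for n in("side","top")}
def ray(n,p):
    c=C[n];R,t=c["R"],c["t"]
    d=R.T@np.linalg.solve(c["camera_matrix"],[p[0],p[1],1]);return -R.T@t,d/np.linalg.norm(d)
def plane(n,p,z):
    o,d=ray(n,p);return o+d*(z-o[2])/d[2]
def tri(ps,pt):
    A=0;b=0;rs=[ray("side",ps),ray("top",pt)]
    for o,d in rs:
        M=np.eye(3)-np.outer(d,d);A=A+M;b=b+M@o
    X=np.linalg.solve(A,b)
    return X,[np.linalg.norm((np.eye(3)-np.outer(d,d))@(X-o)) for o,d in rs]
def proj(n,X):
    c=C[n];v=c["camera_matrix"]@(c["R"]@np.asarray(X)+c["t"]);return v[:2]/v[2]
E
python3 - <<'E'
from h import *
np.set_printoptions(precision=4,suppress=True)
J={"A":((266,139.5),(324.5,179.3)),"B":((281.3,140),(361.5,185.5)),"C":((263.4,352.5),(113.7,257.6)),
"key":((335,142.5),(387.3,248)),"mid":((333.8,157.7),(360.5,253.2)),"end":((332.7,172.3),(336.5,257.2)),
"snail":((248.4,267.8),(195.5,219.5))}
for k,(a,b) in J.items():
    print(k,*tri(a,b))
for k,z in dict(A=.15,B=.11,C=.15,key=.042,snail=.057).items():
    a,b=J[k];print(k,plane("side",a,z),plane("top",b,z))
    for z in(.07,.11,.15): 
        if k in"ABC":print(z,plane("side",a,z),plane("top",b,z))
E
```

```text
A [ 0.631  -0.1528  0.1424] [np.float64(0.0013702674448756937), np.float64(0.0013702674448754643)]
B [ 0.6205 -0.2659  0.0557] [np.float64(0.0044896780605697476), np.float64(0.00448967806056991)]
C [0.4883 0.3638 0.1034] [np.float64(0.001735856925930613), np.float64(0.0017358569259308305)]
key [ 0.4612 -0.3123  0.0451] [np.float64(0.0015341007539871208), np.float64(0.0015341007539869667)]
mid [ 0.4536 -0.2416  0.0475] [np.float64(0.0016931652038091514), np.float64(0.001693165203809118)]
end [ 0.4476 -0.1792  0.0496] [np.float64(0.0009638835732219362), np.float64(0.0009638835732219212)]
snail [0.5749 0.1736 0.046 ] [np.float64(0.003978565117081817), np.float64(0.00397856511708204)]
A [ 0.6301 -0.144   0.15  ] [ 0.6279 -0.1512  0.15  ]
0.07 [ 0.6553 -0.2378  0.07  ] [ 0.646  -0.1683  0.07  ]
0.11 [ 0.6427 -0.1909  0.11  ] [ 0.637  -0.1598  0.11  ]
0.15 [ 0.6301 -0.144   0.15  ] [ 0.6279 -0.1512  0.15  ]
B [ 0.6019 -0.2008  0.11  ] [ 0.6142 -0.2488  0.11  ]
0.07 [ 0.6122 -0.2483  0.07  ] [ 0.6222 -0.2614  0.07  ]
0.11 [ 0.6019 -0.2008  0.11  ] [ 0.6142 -0.2488  0.11  ]
0.15 [ 0.5916 -0.1534  0.15  ] [ 0.6062 -0.2361  0.15  ]
C [0.4856 0.3811 0.15  ] [0.484 0.346 0.15 ]
0.07 [0.4932 0.3515 0.07  ] [0.4884 0.3764 0.07  ]
0.11 [0.4894 0.3663 0.11  ] [0.4862 0.3612 0.11  ]
0.15 [0.4856 0.3811 0.15  ] [0.484 0.346 0.15 ]
key [ 0.4629 -0.3161  0.042 ] [ 0.4597 -0.3134  0.042 ]
snail [0.5767 0.1801 0.057 ] [0.5694 0.1715 0.057 ]
```

```bash
python3 - <<'E'
from h import *
import cv2
np.set_printoptions(precision=4,suppress=True)
# snail masks by saturation/colour (R-B)
for n,(x0,y0,x1,y1) in dict(side=(232,258,265,296),top=(182,205,212,235)).items():
    im=C[n]["pixels"].astype(int); d=(im[...,2]-im[...,0])
    m=np.zeros(d.shape,np.uint8); m[y0:y1,x0:x1]=(d[y0:y1,x0:x1]>14)
    k,l,st,ce=cv2.connectedComponentsWithStats(m); i=1+np.argmax(st[1:,4]); ys,xs=np.where(l==i)
    print(n,st[i],ce[i],"top row",ys.min(),xs[ys==ys.min()],[ (y,xs[ys==y].min(),xs[ys==y].max()) for y in sorted(set(ys))][::3])
    cn=max(cv2.findContours((l==i).astype(np.uint8),0,1)[0],key=len)
    print(cv2.fitEllipse(cn),cv2.minEnclosingCircle(cn))
# lid A brightness mask: clean edges
for n,(x,y) in dict(side=(266,139),top=(324,179)).items():
    im=C[n]["pixels"]; g=cv2.cvtColor(im,cv2.COLOR_BGR2GRAY)
    mask=np.zeros((g.shape[0]+2,g.shape[1]+2),np.uint8)
    cv2.floodFill(im.copy(),mask,(x,y),255,(12,)*3,(12,)*3,4|(255<<8)|cv2.FLOODFILL_MASK_ONLY|cv2.FLOODFILL_FIXED_RANGE)
    m=mask[1:-1,1:-1]; cn=max(cv2.findContours(m,0,1)[0],key=len)
    print(n,(m>0).sum(),cv2.boundingRect(m),cv2.fitEllipse(cn)); cv2.imwrite(f"pics/m_{n}.png",cv2.resize(m[y-30:y+30,x-30:x+30],None,fx=5,fy=5))
E
```

```text
side [239 268  18  21 275] [247.1964 279.08  ] top row 268 [246 247 248] [(np.int64(268), np.int64(246), np.int64(248)), (np.int64(271), np.int64(243), np.int64(251)), (np.int64(274), np.int64(241), np.int64(254)), (np.int64(277), np.int64(239), np.int64(254)), (np.int64(280), np.int64(239), np.int64(256)), (np.int64(283), np.int64(240), np.int64(255)), (np.int64(286), np.int64(241), np.int64(254))]
((247.16372680664062, 279.0566101074219), (16.257707595825195, 20.119245529174805), 168.82081604003906) ((247.9175262451172, 278.3247375488281), 10.501399993896484)
top [188 213   8  13  58] [190.8103 218.5517] top row 213 [193 195] [(np.int64(213), np.int64(193), np.int64(195)), (np.int64(216), np.int64(189), np.int64(193)), (np.int64(219), np.int64(188), np.int64(193)), (np.int64(222), np.int64(188), np.int64(192)), (np.int64(225), np.int64(190), np.int64(192))]
((191.04501342773438, 218.51495361328125), (5.929904460906982, 12.67508316040039), 15.935807228088379) ((192.5, 219.0), 6.500100135803223)
side 270 (255, 132, 33, 13) ((268.9502868652344, 138.11810302734375), (11.411717414855957, 31.603275299072266), 91.0383529663086)
top 8103 (162, 124, 218, 185) ((259.18621826171875, 214.93646240234375), (118.20014953613281, 203.57911682128906), 57.310997009277344)
```

```bash
python3 - <<'E'
from h import *
np.set_printoptions(precision=4,suppress=True)
print("peak side",plane("side",(247.5,267.5),.057), "base top",plane("top",(195.8,219.7),.004))
print("base side", plane("side",(247.5,281),.004), plane("side",(247.5,289),.004))
for X in ([.575,.178,.057],[.573,.176,.057]):
    print(X,proj("side",X),proj("top",X),"base",proj("side",[X[0],X[1],.004]),proj("top",[X[0],X[1],.004]))
print("A",plane("side",(265.8,139.2),.15),plane("top",(324.1,178.8),.15), tri((265.8,139.2),(324.1,178.8)))
print("key",tri((334.6,142.1),(386.9,247.6)))
E
```

```text
peak side [0.5788 0.1799 0.057 ] base top [0.5762 0.1789 0.004 ]
base side [0.579  0.1826 0.004 ] [0.5728 0.2019 0.004 ]
[0.575, 0.178, 0.057] [249.4262 267.2037] [192.8691 217.5233] base [249.7646 279.7455] [196.1432 220.1127]
[0.573, 0.176, 0.057] [250.5683 266.6776] [193.6797 218.2336] base [250.8577 279.2292] [196.9125 220.7867]
A [ 0.6309 -0.1451  0.15  ] [ 0.6292 -0.1504  0.15  ] (array([ 0.6316, -0.1516,  0.1443]), [np.float64(0.0010639497786549715), np.float64(0.0010639497786549788)])
key (array([ 0.4623, -0.3104,  0.0478]), [np.float64(0.0016677587170822676), np.float64(0.001667758717082292)])
```

Call:
{"api": "jog_arm", "payload": {
  "dr": [
    [0, 0, 0],
    [0, 0, 0],
    [0, 0, 0],
    [0, 0, 0],
    [0, 0, 0],
    [0, 0, 0],
    [0, 0, 0],
    [0, 0, 0],
    [0, 0, 0],
    [0, 0, 0]
  ],
  "slide": [
    [-0.01, -0.013, 0],
    [-0.018, -0.024, 0],
    [-0.023, -0.03, 0],
    [-0.023, -0.03, 0],
    [-0.023, -0.03, 0],
    [-0.023, -0.03, 0],
    [-0.023, -0.03, 0],
    [-0.023, -0.03, 0],
    [-0.023, -0.03, 0],
    [-0.023, -0.03, 0]
  ],
  "gripper": [-1, -1, -1, -1, -1, -1, -1, -1, -1, -1]
}}

```text
time_s: 1.1
position: [0.3972, -0.1799, 0.2423]
tool_rot: [[0.439, -0.899, -0.0], [-0.899, -0.439, 0.0], [-0.0, -0.0, -1.0]]
ft_force: [0.4, 0.2, -0.2]
grip_width: -0.0003
```

Call:
{"api": "jog_arm", "payload": {
  "dr": [
    [0, 0, 0],
    [0, 0, 0],
    [0, 0, 0],
    [0, 0, 0],
    [0, 0, 0],
    [0, 0, 0],
    [0, 0, 0],
    [0, 0, 0],
    [0, 0, 0],
    [0, 0, 0]
  ],
  "slide": [
    [-0.023, -0.03, 0],
    [-0.023, -0.03, 0],
    [-0.023, -0.03, 0],
    [-0.023, -0.03, 0],
    [-0.023, -0.03, 0],
    [-0.023, -0.03, 0],
    [-0.023, -0.03, 0],
    [-0.02, -0.028, 0],
    [-0.015, -0.02, 0],
    [-0.008, -0.01, 0]
  ],
  "gripper": [-1, -1, -1, -1, -1, -1, -1, -1, -1, -1]
}}

```text
time_s: 2.1
position: [0.5483, 0.1208, 0.242]
tool_rot: [[0.44, -0.898, -0.001], [-0.898, -0.44, 0.0], [-0.001, 0.001, -1.0]]
ft_force: [-0.2, -0.4, 0.1]
grip_width: 0.0002
```

```bash
cat > st.py <<'E'
from rig import observe, viewer, env
import numpy as np,sys
np.set_printoptions(precision=4,suppress=True)
s=observe();p=np.array(s["position"]);R=np.array(s["tool_rot"])
print(s["time_s"],p,s["grip_width"],env.tcp_to_tips,s["ft_force"]);print(R,np.round(s["q"],1))
for n,T in dict(snail=(.577,.179,.057),key=(.4615,-.313,.045),jar=(.630,-.148,.15)).items():
    print(n,"slide for tips at target +0.020:",R.T@(np.array(T)+[0,0,.02+env.tcp_to_tips]-p))
E
cat > shot.py <<'E'
from rig import viewer
import cv2,sys
for n in("side","top"): cv2.imwrite(f"pics/{n}_{sys.argv[1]}.png",viewer.get_image(n)["pixels"])
E
python3 st.py
```

```text
2.1 [0.5483 0.1208 0.242 ] 0.000177346830242471 0.011 [-0.2301 -0.3963  0.1136]
[[ 0.4404 -0.8978 -0.0007]
 [-0.8978 -0.4404  0.0003]
 [-0.0006  0.0006 -1.    ]] [ 0.3 23.  72.5  0.  84.6 64.2]
snail slide for tips at target +0.020: [-0.0395 -0.0515  0.154 ]
key slide for tips at target +0.020: [0.3514 0.2689 0.1659]
jar slide for tips at target +0.020: [0.2774 0.045  0.0608]
```

Call:
{"api": "jog_arm", "payload": {
  "dr": [
    [0, 0, 0],
    [0, 0, 0],
    [0, 0, 0],
    [0, 0, 0],
    [0, 0, 0],
    [0, 0, 0],
    [0, 0, 0],
    [0, 0, 0],
    [0, 0, 0],
    [0, 0, 0]
  ],
  "slide": [
    [-0.01, -0.013, 0.005],
    [-0.01, -0.013, 0.012],
    [-0.01, -0.013, 0.018],
    [-0.0095, -0.0125, 0.02],
    [0, 0, 0.02],
    [0, 0, 0.02],
    [0, 0, 0.015],
    [0, 0, 0.01],
    [0, 0, 0],
    [0, 0, 0]
  ],
  "gripper": [-1, -1, -1, -1, -1, -1, -1, -1, -1, -1]
}}

```text
time_s: 3.1
position: [0.5778, 0.1766, 0.1226]
tool_rot: [[0.438, -0.899, 0.0], [-0.899, -0.438, 0.0], [0.0, -0.0, -1.0]]
ft_force: [0.3, -0.7, 0.3]
grip_width: 0.0002
```

```bash
python3 st.py; python3 shot.py 1; python3 - <<'E'
import cv2
a=cv2.imread("pics/side_1.png");cv2.imwrite("pics/s1.png",cv2.resize(a[170:330,180:340],None,fx=4,fy=3.7,interpolation=cv2.INTER_CUBIC)[:600])
a=cv2.imread("pics/top_1.png");cv2.imwrite("pics/t1.png",cv2.resize(a[150:300,130:300],None,fx=4,fy=4,interpolation=cv2.INTER_CUBIC)[:600])
E
```

```text
3.1 [0.5778 0.1766 0.1226] 0.00024158745928934297 0.011 [ 0.3318 -0.7033  0.2506]
[[ 0.4382 -0.8989  0.0004]
 [-0.8989 -0.4382  0.    ]
 [ 0.0002 -0.0003 -1.    ]] [ 5.8 33.2 75.7 -0.  71.1 69.8]
snail slide for tips at target +0.020: [-0.0025 -0.0004  0.0346]
key slide for tips at target +0.020: [0.3891 0.319  0.0465]
jar slide for tips at target +0.020: [ 0.3146  0.0952 -0.0584]
```

View pics/s1.png

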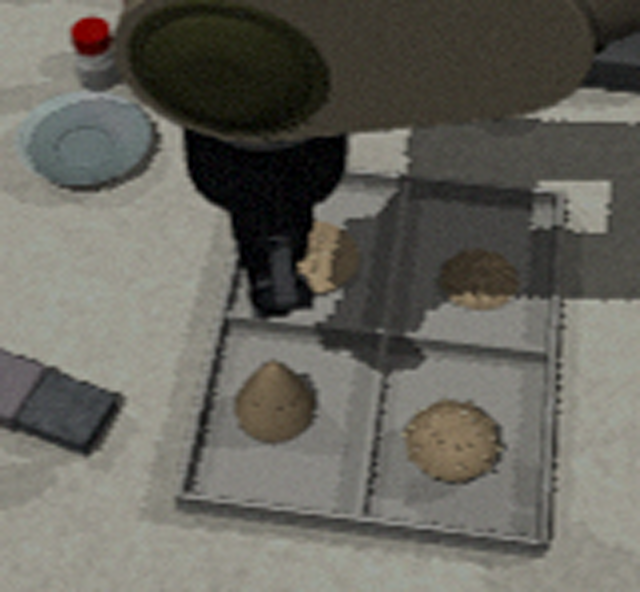

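View pics/t1.png

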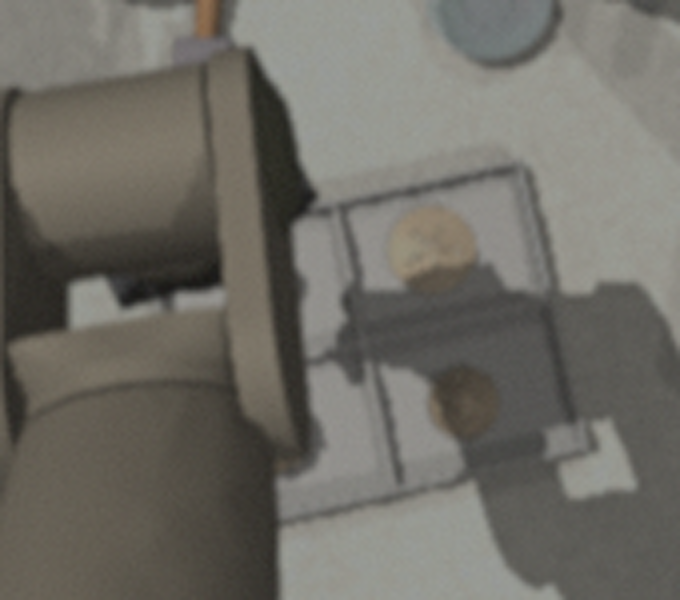

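```bash
python3 - <<'E'
from h import *
for t in (-.002,.0,.011,.024): print(t,proj("side",[.5778,.1766,.1226-t]))
print("peak seen", 180+273.5/4-.4, 170+360/3.7-.4)
# left/right of tip line: heights corresponding to row
E
```

```text
-0.002 [247.86399532 248.62772472]
0.0 [247.8808535  249.18284391]
0.011 [247.97251513 252.20114941]
0.024 [248.07858551 255.69391759]
peak seen 247.975 266.8972972972973
```

Call:
{"api": "jog_arm", "payload": {
  "dr": [
    [0, 0, 0],
    [0, 0, 0],
    [0, 0, 0],
    [0, 0, 0],
    [0, 0, 0],
    [0, 0, 0],
    [0, 0, 0],
    [0, 0, 0],
    [0, 0, 0],
    [0, 0, 0]
  ],
  "slide": [
    [-0.002, 0, 0.003],
    [0, 0, 0.006],
    [0, 0, 0.008],
    [0, 0, 0.008],
    [0, 0, 0.006],
    [0, 0, 0.003],
    [0, 0, 0],
    [0, 0, 0],
    [0, 0, 0],
    [0, 0, 0]
  ],
  "gripper": [-1, -1, -1, -1, -1, -1, -1, -1, -1, -1]
}}

```text
time_s: 4.2
position: [0.5768, 0.1784, 0.0886]
tool_rot: [[0.438, -0.899, 0.001], [-0.899, -0.438, 0.0], [0.0, -0.001, -1.0]]
ft_force: [0.3, -0.0, -0.2]
grip_width: 0.0002
```

```bash
python3 st.py; python3 shot.py 2; python3 - <<'E'
import cv2
a=cv2.imread("pics/side_2.png");cv2.imwrite("pics/s2.png",cv2.resize(a[220:310,200:300],None,fx=6,fy=6,interpolation=cv2.INTER_CUBIC)[:600])
E
```

```text
4.2 [0.5768 0.1784 0.0886] 0.00019325178163165875 0.011 [ 0.3019 -0.0089 -0.2364]
[[ 0.4384 -0.8988  0.0005]
 [-0.8988 -0.4384  0.0001]
 [ 0.0002 -0.0005 -1.    ]] [ 6.  35.3 78.   0.  66.7 70. ]
snail slide for tips at target +0.020: [-0.0004 -0.0005  0.0006]
key slide for tips at target +0.020: [0.3911 0.3191 0.0125]
jar slide for tips at target +0.020: [ 0.3167  0.0952 -0.0924]
```

View pics/s2.png

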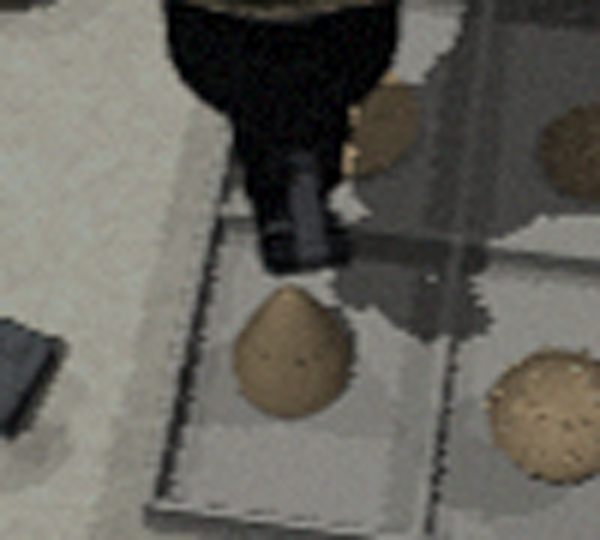

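Call:
{"api": "jog_arm", "payload": {
  "dr": [
    [0, 0, 0],
    [0, 0, 0],
    [0, 0, 0],
    [0, 0, 0],
    [0, 0, 0],
    [0, 0, 0],
    [0, 0, 0],
    [0, 0, 0],
    [0, 0, 0],
    [0, 0, 0]
  ],
  "slide": [
    [0, 0, 0],
    [0, 0, 0],
    [0, 0, 0],
    [0, 0, 0],
    [0, 0, 0],
    [0, 0, 0],
    [0, 0, 0],
    [0, 0, 0],
    [0, 0, 0],
    [0, 0, 0]
  ],
  "gripper": [-1, -1, -1, -1, -1, -1, -1, -1, -1, -1]
}}

```text
time_s: 5.3
position: [0.5767, 0.1784, 0.0883]
tool_rot: [[0.438, -0.899, 0.0], [-0.899, -0.438, 0.0], [0.0, -0.0, -1.0]]
ft_force: [-0.7, -0.8, -1.2]
grip_width: -0.0002
```

Call:
{"api": "jog_arm", "payload": {
  "dr": [
    [0, 0, 0],
    [0, 0, 0],
    [0, 0, 0],
    [0, 0, 0],
    [0, 0, 0],
    [0, 0, 0],
    [0, 0, 0],
    [0, 0, 0],
    [0, 0, 0],
    [0, 0, 0]
  ],
  "slide": [
    [0, 0, 0],
    [0, 0, 0],
    [0, 0, 0],
    [0, 0, 0],
    [0, 0, 0],
    [0, 0, 0],
    [0, 0, 0],
    [0, 0, 0],
    [0, 0, 0],
    [0, 0, 0]
  ],
  "gripper": [-1, -1, -1, -1, -1, -1, -1, -1, -1, -1]
}}

```text
time_s: 6.3
position: [0.5767, 0.1784, 0.0883]
tool_rot: [[0.438, -0.899, -0.0], [-0.899, -0.438, 0.0], [-0.0, 0.0, -1.0]]
ft_force: [0.1, 0.6, -0.3]
grip_width: -0.0002
```

Call:
{"api": "jog_arm", "payload": {
  "dr": [
    [0, 0, 0],
    [0, 0, 0],
    [0, 0, 0],
    [0, 0, 0],
    [0, 0, 0],
    [0, 0, 0],
    [0, 0, 0],
    [0, 0, 0],
    [0, 0, 0],
    [0, 0, 0]
  ],
  "slide": [
    [0, 0, 0],
    [0, 0, 0],
    [0, 0, 0],
    [0, 0, 0],
    [0, 0, 0],
    [0, 0, 0],
    [0, 0, 0],
    [0, 0, 0],
    [0, 0, 0],
    [0, 0, 0]
  ],
  "gripper": [-1, -1, -1, -1, -1, -1, -1, -1, -1, -1]
}}

```text
time_s: 7.3
position: [0.5767, 0.1784, 0.0883]
tool_rot: [[0.438, -0.899, -0.0], [-0.899, -0.438, -0.0], [-0.0, 0.0, -1.0]]
ft_force: [0.4, 0.0, -0.1]
grip_width: 0.0001
```

Call:
{"api": "jog_arm", "payload": {
  "dr": [
    [0, 0, 0],
    [0, 0, 0],
    [0, 0, 0],
    [0, 0, 0],
    [0, 0, 0],
    [0, 0, 0],
    [0, 0, 0],
    [0, 0, 0],
    [0, 0, 0],
    [0, 0, 0]
  ],
  "slide": [
    [0, 0, -0.006],
    [0, 0, -0.012],
    [0, 0, -0.018],
    [0, 0, -0.02],
    [0, 0, -0.02],
    [0, 0, -0.02],
    [0, 0, -0.02],
    [0, 0, -0.015],
    [0, 0, -0.01],
    [0, 0, -0.005]
  ],
  "gripper": [-1, -1, -1, -1, -1, -1, -1, -1, -1, -1]
}}

```text
time_s: 8.3
position: [0.5768, 0.1784, 0.2358]
tool_rot: [[0.438, -0.899, 0.002], [-0.899, -0.438, 0.0], [0.001, -0.002, -1.0]]
ft_force: [0.2, -0.4, -0.4]
grip_width: -0.0
```

Call:
{"api": "jog_arm", "payload": {
  "dr": [
    [0, 0, 0],
    [0, 0, 0],
    [0, 0, 0],
    [0, 0, 0],
    [0, 0, 0],
    [0, 0, 0],
    [0, 0, 0],
    [0, 0, 0],
    [0, 0, 0],
    [0, 0, 0]
  ],
  "slide": [
    [0.012, 0.01, 0],
    [0.02, 0.016, 0],
    [0.028, 0.023, 0],
    [0.028, 0.023, 0],
    [0.028, 0.023, 0],
    [0.028, 0.023, 0],
    [0.028, 0.023, 0],
    [0.028, 0.023, 0],
    [0.028, 0.023, 0],
    [0.028, 0.023, 0]
  ],
  "gripper": [-1, -1, -1, -1, -1, -1, -1, -1, -1, -1]
}}

```text
time_s: 9.3
position: [0.4987, -0.1456, 0.2337]
tool_rot: [[0.438, -0.899, -0.001], [-0.899, -0.438, 0.001], [-0.001, 0.001, -1.0]]
ft_force: [0.5, -0.4, 0.1]
grip_width: -0.0002
```

Call:
{"api": "jog_arm", "payload": {
  "dr": [
    [0, 0, 0],
    [0, 0, 0],
    [0, 0, 0],
    [0, 0, 0],
    [0, 0, 0],
    [0, 0, 0],
    [0, 0, 0],
    [0, 0, 0],
    [0, 0, 0],
    [0, 0, 0]
  ],
  "slide": [
    [0.028, 0.023, 0],
    [0.028, 0.023, 0],
    [0.028, 0.023, 0],
    [0.026, 0.021, 0],
    [0.015, 0.012, 0],
    [0.01, 0.008, 0],
    [0, 0, 0.02],
    [0, 0, 0.02],
    [0, 0, 0.02],
    [0, 0, 0.01]
  ],
  "gripper": [-1, -1, -1, -1, -1, -1, -1, -1, -1, -1]
}}

```text
time_s: 10.3
position: [0.4596, -0.3126, 0.1625]
tool_rot: [[0.439, -0.899, -0.002], [-0.899, -0.439, 0.002], [-0.003, 0.001, -1.0]]
ft_force: [-0.0, -0.2, 0.7]
grip_width: -0.0001
```

```bash
python3 st.py
```

```text
10.3 [ 0.4596 -0.3126  0.1625] -8.179994453562911e-05 0.011 [-0.0011 -0.1778  0.6686]
[[ 0.4386 -0.8987 -0.0023]
 [-0.8987 -0.4386  0.0024]
 [-0.0031  0.001  -1.    ]] [-46.4  26.5  80.7  -0.   73.   17.6]
snail slide for tips at target +0.020: [-0.3901 -0.3212  0.0754]
key slide for tips at target +0.020: [ 0.0014 -0.0016  0.0865]
jar slide for tips at target +0.020: [-0.0733 -0.2253 -0.0185]
```

Call:
{"api": "jog_arm", "payload": {
  "dr": [
    [0, 0, 0],
    [0, 0, 0],
    [0, 0, 0],
    [0, 0, 0],
    [0, 0, 0],
    [0, 0, 0],
    [0, 0, 0],
    [0, 0, 0],
    [0, 0, 0],
    [0, 0, 0]
  ],
  "slide": [
    [0.001, -0.001, 0.008],
    [0, 0, 0.014],
    [0, 0, 0.018],
    [0, 0, 0.018],
    [0, 0, 0.015],
    [0, 0, 0.01],
    [0, 0, 0.005],
    [0, 0, 0],
    [0, 0, 0],
    [0, 0, 0]
  ],
  "gripper": [-1, -1, -1, -1, -1, -1, -1, -1, -1, -1]
}}

```text
time_s: 11.3
position: [0.4621, -0.314, 0.077]
tool_rot: [[0.438, -0.899, 0.001], [-0.899, -0.438, -0.001], [0.001, -0.0, -1.0]]
ft_force: [-0.6, 0.3, -1.0]
grip_width: -0.0002
```

```bash
python3 st.py; python3 shot.py 3; python3 - <<'E'
import cv2
a=cv2.imread("pics/side_3.png");cv2.imwrite("pics/s3.png",cv2.resize(a[90:210,290:390],None,fx=5,fy=5,interpolation=cv2.INTER_CUBIC)[:600])
a=cv2.imread("pics/top_3.png");cv2.imwrite("pics/t3.png",cv2.resize(a[170:290,300:430],None,fx=5,fy=5,interpolation=cv2.INTER_CUBIC)[:600])
E
```

```text
11.3 [ 0.4621 -0.314   0.077 ] -0.00018832280853821475 0.011 [-0.5821  0.2722 -0.9597]
[[ 0.4385 -0.8987  0.001 ]
 [-0.8987 -0.4385 -0.001 ]
 [ 0.0013 -0.0004 -1.    ]] [-46.3  32.5  86.4  -0.   61.   17.7]
snail slide for tips at target +0.020: [-0.3927 -0.3195 -0.0113]
key slide for tips at target +0.020: [-0.0012  0.0001  0.001 ]
jar slide for tips at target +0.020: [-0.0755 -0.2238 -0.104 ]
```

View pics/s3.png

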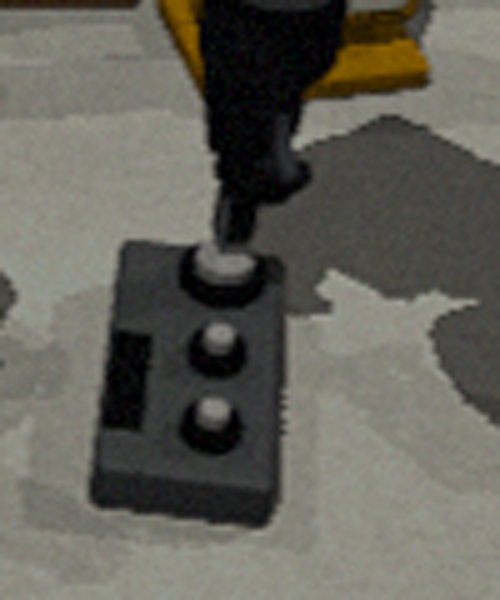

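View pics/t3.png

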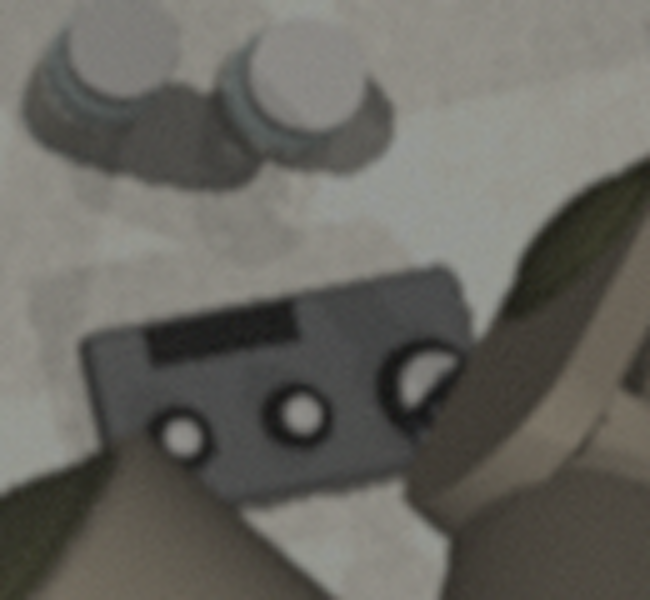

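Call:
{"api": "jog_arm", "payload": {
  "dr": [
    [0, 0, 0],
    [0, 0, 0],
    [0, 0, 0],
    [0, 0, 0],
    [0, 0, 0],
    [0, 0, 0],
    [0, 0, 0],
    [0, 0, 0],
    [0, 0, 0],
    [0, 0, 0]
  ],
  "slide": [
    [-0.001, 0, 0.003],
    [0, 0, 0.003],
    [0, 0, 0.003],
    [0, 0, 0.003],
    [0, 0, 0.003],
    [0, 0, 0.002],
    [0, 0, 0.001],
    [0, 0, 0],
    [0, 0, 0],
    [0, 0, 0]
  ],
  "gripper": [-1, -1, -1, -1, -1, -1, -1, -1, -1, -1]
}}

```text
time_s: 12.4
position: [0.4615, -0.313, 0.0624]
tool_rot: [[0.439, -0.899, 0.002], [-0.899, -0.439, -0.003], [0.003, -0.001, -1.0]]
ft_force: [-10.9, 8.4, 41.7]
grip_width: -0.0
```

Call:
{"api": "jog_arm", "payload": {
  "dr": [
    [0, 0, 0],
    [0, 0, 0],
    [0, 0, 0],
    [0, 0, 0],
    [0, 0, 0],
    [0, 0, 0],
    [0, 0, 0],
    [0, 0, 0],
    [0, 0, 0],
    [0, 0, 0]
  ],
  "slide": [
    [0, 0, 0.001],
    [0, 0, 0.001],
    [0, 0, 0.001],
    [0, 0, 0.001],
    [0, 0, 0],
    [0, 0, 0],
    [0, 0, 0],
    [0, 0, 0],
    [0, 0, 0],
    [0, 0, 0]
  ],
  "gripper": [-1, -1, -1, -1, -1, -1, -1, -1, -1, -1]
}}

```text
time_s: 13.4
position: [0.4616, -0.3132, 0.0618]
tool_rot: [[0.439, -0.898, 0.003], [-0.898, -0.439, -0.005], [0.006, -0.001, -1.0]]
ft_force: [-19.1, 15.7, 74.4]
grip_width: 0.0001
```

```bash
python3 st.py; python3 shot.py 4; python3 - <<'E'
import cv2
a=cv2.imread("pics/side_4.png");cv2.imwrite("pics/s4.png",cv2.resize(a[110:190,300:380],None,fx=7,fy=7,interpolation=cv2.INTER_CUBIC)[:600])
a=cv2.imread("pics/top_4.png");cv2.imwrite("pics/t4.png",cv2.resize(a[170:290,300:430],None,fx=5,fy=5,interpolation=cv2.INTER_CUBIC)[:600])
E
```

```text
13.4 [ 0.4616 -0.3132  0.0618] 8.495477412670897e-05 0.011 [-19.0944  15.7348  74.4456]
[[ 0.4392 -0.8984  0.0034]
 [-0.8984 -0.4392 -0.005 ]
 [ 0.006  -0.0009 -1.    ]] [-46.3  33.6  87.6  -0.1  58.5  17.7]
snail slide for tips at target +0.020: [-0.3914 -0.3199 -0.0283]
key slide for tips at target +0.020: [-0.0002  0.     -0.0142]
jar slide for tips at target +0.020: [-0.0738 -0.2239 -0.1195]
```

View pics/s4.png

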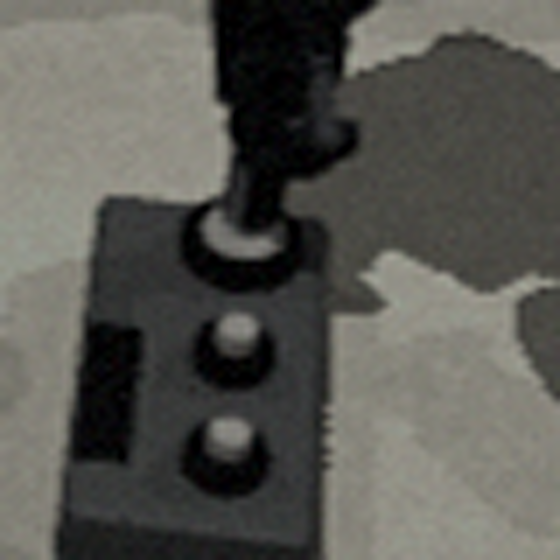

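View pics/t4.png

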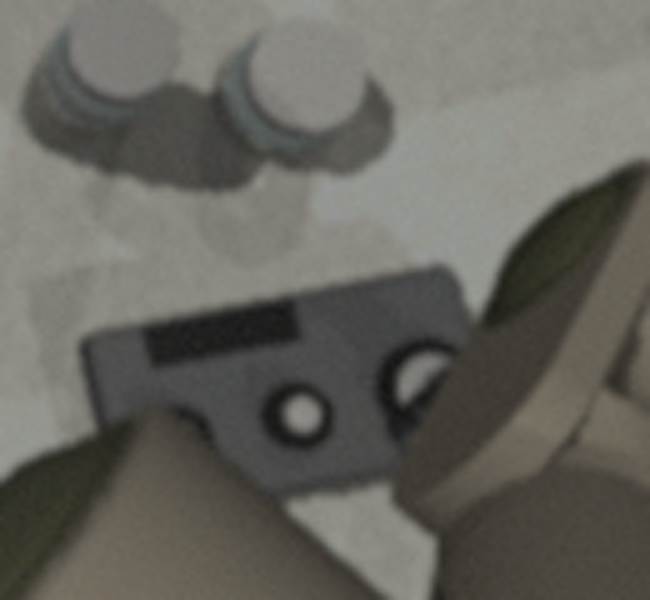

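Call:
{"api": "jog_arm", "payload": {
  "dr": [
    [0, 0, 0],
    [0, 0, 0],
    [0, 0, 0],
    [0, 0, 0],
    [0, 0, 0],
    [0, 0, 0],
    [0, 0, 0],
    [0, 0, 0],
    [0, 0, 0],
    [0, 0, 0]
  ],
  "slide": [
    [0, 0, -0.003],
    [0, 0, -0.004],
    [0, 0, -0.004],
    [0, 0, -0.005],
    [0, 0, -0.006],
    [0, 0, -0.008],
    [0, 0, -0.012],
    [0, 0, -0.018],
    [0, 0, -0.02],
    [0, 0, -0.02]
  ],
  "gripper": [-1, -1, -1, -1, -1, -1, -1, -1, -1, -1]
}}

```text
time_s: 14.5
position: [0.4614, -0.3129, 0.1558]
tool_rot: [[0.438, -0.899, 0.0], [-0.899, -0.438, -0.0], [0.0, -0.0, -1.0]]
ft_force: [-0.2, 0.2, -0.4]
grip_width: -0.0002
```

```bash
python3 st.py; python3 shot.py 5; python3 - <<'E'
import cv2
a=cv2.imread("pics/side_5.png");b=cv2.imread("pics/side_4.png");c=cv2.imread("pics/side0.png")
import numpy as np
cv2.imwrite("pics/s5.png",np.hstack([cv2.resize(i[125:180,310:355],None,fx=5.5,fy=5.5,interpolation=cv2.INTER_CUBIC) for i in (c,b,a)]))
E
```

```text
14.5 [ 0.4614 -0.3129  0.1558] -0.00015766567750833527 0.011 [-0.2001  0.2048 -0.4468]
[[ 0.4384 -0.8988  0.0002]
 [-0.8988 -0.4384 -0.0002]
 [ 0.0003 -0.0001 -1.    ]] [-46.3  26.9  81.1   0.   71.9  17.7]
snail slide for tips at target +0.020: [-0.3915 -0.3196  0.0677]
key slide for tips at target +0.020: [ 0.0001 -0.0001  0.0798]
jar slide for tips at target +0.020: [-0.0743 -0.2239 -0.0252]
```

View pics/s5.png

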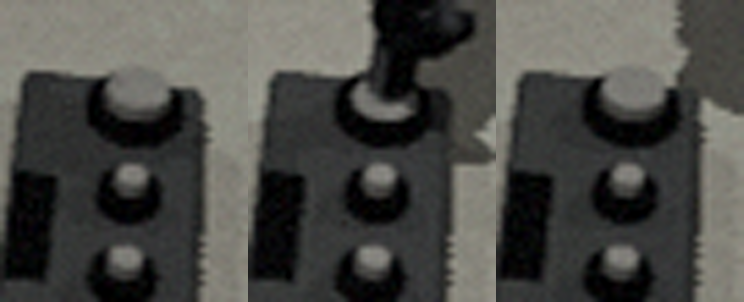

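Call:
{"api": "jog_arm", "payload": {
  "dr": [
    [0, 0, 0],
    [0, 0, 0],
    [0, 0, 0],
    [0, 0, 0],
    [0, 0, 0],
    [0, 0, 0],
    [0, 0, 0],
    [0, 0, 0],
    [0, 0, 0],
    [0, 0, 0]
  ],
  "slide": [
    [0, 0, -0.02],
    [0, 0, -0.02],
    [0, 0, -0.02],
    [0, 0, -0.015],
    [0, 0, -0.01],
    [-0.004, -0.012, 0],
    [-0.007, -0.021, 0],
    [-0.008, -0.025, 0],
    [-0.008, -0.025, 0],
    [-0.008, -0.025, 0]
  ],
  "gripper": [-1, -1, -1, -1, -1, -1, -1, -1, -1, -1]
}}

```text
time_s: 15.6
position: [0.544, -0.2324, 0.2379]
tool_rot: [[0.439, -0.899, -0.002], [-0.899, -0.439, 0.001], [-0.002, 0.001, -1.0]]
ft_force: [0.5, 0.5, -1.0]
grip_width: 0.0
```

Call:
{"api": "jog_arm", "payload": {
  "dr": [
    [0, 0, 0],
    [0, 0, 0],
    [0, 0, 0],
    [0, 0, 0],
    [0, 0, 0],
    [0, 0, 0],
    [0, 0, 0],
    [0, 0, 0],
    [0, 0, 0],
    [0, 0, 0]
  ],
  "slide": [
    [-0.008, -0.025, 0],
    [-0.008, -0.025, 0],
    [-0.008, -0.025, 0],
    [-0.008, -0.025, 0],
    [-0.005, -0.01, 0],
    [-0.002, -0.006, 0],
    [0, 0, 0],
    [0, 0, 0],
    [0, 0, 0],
    [0, 0, 0]
  ],
  "gripper": [-1, -1, -1, -1, -1, -1, -1, -1, -1, -1]
}}

```text
time_s: 16.6
position: [0.6299, -0.1489, 0.2395]
tool_rot: [[0.438, -0.899, 0.0], [-0.899, -0.438, -0.0], [0.0, -0.0, -1.0]]
ft_force: [0.2, 0.4, 0.2]
grip_width: -0.0003
```

```bash
python3 st.py; python3 shot.py 6; python3 - <<'E'
import cv2
a=cv2.imread("pics/side_6.png");cv2.imwrite("pics/s6.png",cv2.resize(a[70:200,220:350],None,fx=4.5,fy=4.5,interpolation=cv2.INTER_CUBIC)[:600])
a=cv2.imread("pics/top_6.png");cv2.imwrite("pics/t6.png",cv2.resize(a[110:260,260:420],None,fx=4,fy=4,interpolation=cv2.INTER_CUBIC)[:600])
E
```

```text
16.6 [ 0.6299 -0.1489  0.2395] -0.0002821832272913231 0.011 [0.249  0.3579 0.2491]
[[ 0.4375 -0.8992  0.0001]
 [-0.8992 -0.4375 -0.0002]
 [ 0.0002 -0.     -1.    ]] [-23.8  32.   57.4  -0.   90.5  40.3]
snail slide for tips at target +0.020: [-0.318  -0.0959  0.1514]
key slide for tips at target +0.020: [0.0739 0.2232 0.1635]
jar slide for tips at target +0.020: [-0.0007 -0.0005  0.0585]
```

View pics/s6.png

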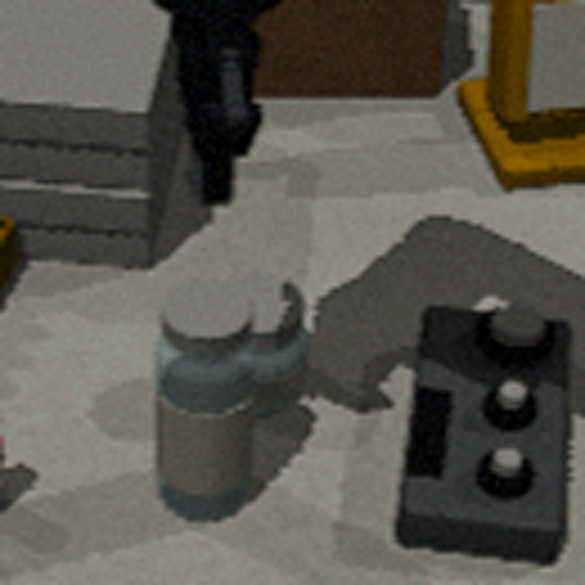

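View pics/t6.png

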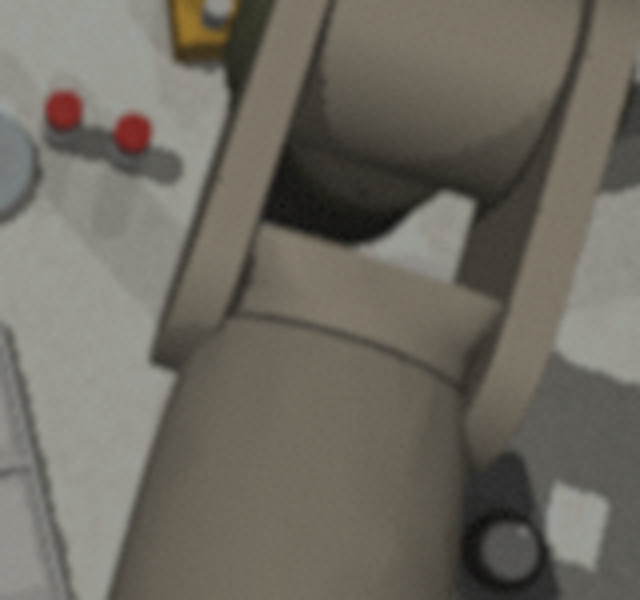

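Call:
{"api": "jog_arm", "payload": {
  "dr": [
    [0, 0, 0],
    [0, 0, 0],
    [0, 0, 0],
    [0, 0, 0],
    [0, 0, 0],
    [0, 0, 0],
    [0, 0, 0],
    [0, 0, 0],
    [0, 0, 0],
    [0, 0, 0]
  ],
  "slide": [
    [0, -0.001, 0.005],
    [0, -0.001, 0.01],
    [0, 0, 0.013],
    [0, 0, 0.013],
    [0, 0, 0.01],
    [0, 0, 0.005],
    [0, 0, 0.002],
    [0, 0, 0],
    [0, 0, 0],
    [0, 0, 0]
  ],
  "gripper": [-1, -1, -1, -1, -1, -1, -1, -1, -1, -1]
}}

```text
time_s: 17.7
position: [0.6322, -0.1474, 0.1819]
tool_rot: [[0.438, -0.899, 0.001], [-0.899, -0.438, -0.0], [0.001, -0.001, -1.0]]
ft_force: [0.4, 0.1, -0.5]
grip_width: -0.0001
```

```bash
python3 st.py; python3 shot.py 7; python3 - <<'E'
import cv2
a=cv2.imread("pics/side_7.png");cv2.imwrite("pics/s7.png",cv2.resize(a[70:200,220:350],None,fx=4.5,fy=4.5,interpolation=cv2.INTER_CUBIC)[:600])
E
```

```text
17.7 [ 0.6322 -0.1474  0.1819] -5.997046237191134e-05 0.011 [ 0.422   0.1194 -0.5083]
[[ 0.4384 -0.8988  0.0009]
 [-0.8988 -0.4384 -0.0004]
 [ 0.0007 -0.0006 -1.    ]] [-23.5  34.3  62.8   0.   82.9  40.4]
snail slide for tips at target +0.020: [-0.3176 -0.0934  0.0937]
key slide for tips at target +0.020: [0.074  0.2261 0.1058]
jar slide for tips at target +0.020: [-0.0004  0.0023  0.0009]
```

View pics/s7.png

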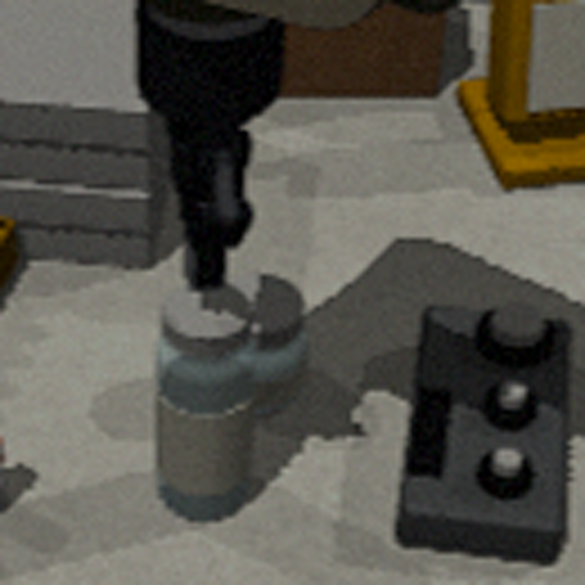

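The fingertip is centred over the tall jar's lid (tip at about (208,285) in the crop, lid centre about (207,308)), with a gap of about 2 cm. I'll hold here.

Call:
{"api": "jog_arm", "payload": {
  "dr": [
    [0, 0, 0],
    [0, 0, 0],
    [0, 0, 0],
    [0, 0, 0],
    [0, 0, 0],
    [0, 0, 0],
    [0, 0, 0],
    [0, 0, 0],
    [0, 0, 0],
    [0, 0, 0]
  ],
  "slide": [
    [0, 0, 0],
    [0, 0, 0],
    [0, 0, 0],
    [0, 0, 0],
    [0, 0, 0],
    [0, 0, 0],
    [0, 0, 0],
    [0, 0, 0],
    [0, 0, 0],
    [0, 0, 0]
  ],
  "gripper": [-1, -1, -1, -1, -1, -1, -1, -1, -1, -1]
}}

```text
time_s: 18.8
position: [0.632, -0.1473, 0.1813]
tool_rot: [[0.438, -0.899, -0.0], [-0.899, -0.438, 0.0], [-0.0, 0.0, -1.0]]
ft_force: [-0.3, 0.5, 0.3]
grip_width: -0.0001
```

Call:
{"api": "jog_arm", "payload": {
  "dr": [
    [0, 0, 0],
    [0, 0, 0],
    [0, 0, 0],
    [0, 0, 0],
    [0, 0, 0],
    [0, 0, 0],
    [0, 0, 0],
    [0, 0, 0],
    [0, 0, 0],
    [0, 0, 0]
  ],
  "slide": [
    [0, 0, 0],
    [0, 0, 0],
    [0, 0, 0],
    [0, 0, 0],
    [0, 0, 0],
    [0, 0, 0],
    [0, 0, 0],
    [0, 0, 0],
    [0, 0, 0],
    [0, 0, 0]
  ],
  "gripper": [-1, -1, -1, -1, -1, -1, -1, -1, -1, -1]
}}

```text
time_s: 19.8
position: [0.6321, -0.1473, 0.1813]
tool_rot: [[0.438, -0.899, 0.0], [-0.899, -0.438, 0.0], [-0.0, -0.0, -1.0]]
ft_force: [0.2, 0.1, -0.4]
grip_width: -0.0001
```

Call:
{"api": "jog_arm", "payload": {
  "dr": [
    [0, 0, 0],
    [0, 0, 0],
    [0, 0, 0],
    [0, 0, 0],
    [0, 0, 0],
    [0, 0, 0],
    [0, 0, 0],
    [0, 0, 0],
    [0, 0, 0],
    [0, 0, 0]
  ],
  "slide": [
    [0, 0, 0],
    [0, 0, 0],
    [0, 0, 0],
    [0, 0, 0],
    [0, 0, 0],
    [0, 0, 0],
    [0, 0, 0],
    [0, 0, 0],
    [0, 0, 0],
    [0, 0, 0]
  ],
  "gripper": [-1, -1, -1, -1, -1, -1, -1, -1, -1, -1]
}}

```text
time_s: 20.8
position: [0.6321, -0.1473, 0.1813]
tool_rot: [[0.438, -0.899, 0.0], [-0.899, -0.438, 0.0], [-0.0, -0.0, -1.0]]
ft_force: [-0.3, -0.0, 0.1]
grip_width: 0.0001
```

Call:
{"api": "jog_arm", "payload": {
  "dr": [
    [0, 0, 0],
    [0, 0, 0],
    [0, 0, 0],
    [0, 0, 0],
    [0, 0, 0],
    [0, 0, 0],
    [0, 0, 0],
    [0, 0, 0],
    [0, 0, 0],
    [0, 0, 0]
  ],
  "slide": [
    [0, 0, -0.005],
    [0, 0, -0.01],
    [0, 0, -0.015],
    [0, 0, -0.015],
    [0, 0, -0.015],
    [0, 0, -0.01],
    [0, 0, -0.005],
    [0, 0, 0],
    [0, 0, 0],
    [0, 0, 0]
  ],
  "gripper": [-1, -1, -1, -1, -1, -1, -1, -1, -1, -1]
}}

```text
time_s: 21.8
position: [0.6319, -0.1472, 0.2556]
tool_rot: [[0.438, -0.899, -0.001], [-0.899, -0.438, 0.001], [-0.001, 0.001, -1.0]]
ft_force: [-0.3, 0.4, -0.0]
grip_width: 0.0002
```

```bash
python3 st.py; python3 shot.py 8
```

```text
21.8 [ 0.6319 -0.1472  0.2556] 0.00015236080810737888 0.011 [-0.3125  0.3715 -0.0264]
[[ 0.4384 -0.8988 -0.0013]
 [-0.8988 -0.4384  0.0006]
 [-0.0011  0.0009 -1.    ]] [-23.6  31.8  55.3   0.   93.1  40.4]
snail slide for tips at target +0.020: [-0.3171 -0.0938  0.1678]
key slide for tips at target +0.020: [0.0745 0.2256 0.1797]
jar slide for tips at target +0.020: [-0.0001  0.002   0.0746]
```

View pics/side_8.png

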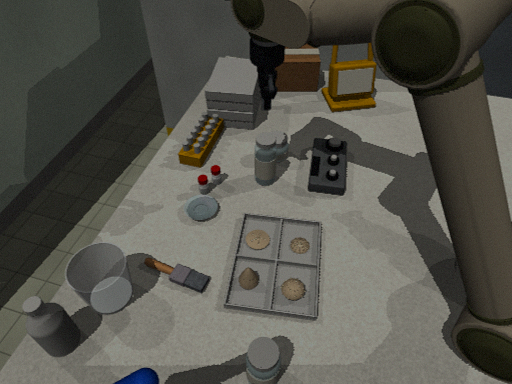

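The side view shows the shells, jars, dish, vials and brush at the same pixels as at the start. The key is up and the robot touches nothing.

```bash
python3 -c "
from rig import env
print(env.close_job())"
```

```text
the job is handed in; nothing more can be done
None
```

I did all three steps in the order asked and handed the job in at about 22 s of robot time, with the arm clear of everything.

- **Snail shell:** I held the shut fingertips about 2 cm above the peak, at about (0.577, 0.178), for just over 3 s.
- **Large key:** I pressed it once and let it up. The side pictures show it sunk under the fingers and back up afterwards, with the two small keys unmoved.
- **Tallest jar:** I held the fingertips about 2 cm above its lid, at about (0.632, -0.147), for just over 3 s, then lifted away.

**Last checks:** the final side picture shows the shells, jars, dish, vials and brush where they started. The wrist force read about zero.

**What disagreed:**
- **Key height and press force:** the key top stood about 1 cm higher than my first two-view estimate of 45 to 48 mm. The press bottomed out early and the wrist force read about 75 N in z (78 N in all). That is below the 120 N limit but far more than the 5 N needed.
- **Jar lid:** the two views put the tall jar's lid at 142 to 144 mm, against 150 mm in the text. I used 150 mm.
- **Snail peak:** its height came from the text plus an assumed 3 mm tray floor. The two views alone gave a rough 46 mm, because the peak was indistinct from above.

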